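# Sort the filter cells and key the good one onto the gas analyser

### The job

First take the red-tagged filter cell out of the white rack, stand it upright on the floor of the red reject tray and let go of it. Then lower the green-tagged cell over the post of the gas analyser, turn it until its hidden keyway drops over the pin, and push it down fully home against the spring; finish while still holding it pushed home with the gripper, without letting go. Leave everything else on the bench where it is.

Things in the scene. Friction and masses are not known exactly. Their poses are not given: they have to be found in the camera images.
- cell_green: filter cell, green round tag on its closed top: knurled aluminium cap, 52 mm diameter, 42 mm tall, about 0.14 kg, open end down. Origin: centre of its underside, z up. Inside: a 30 mm bore, 14 mm long from the underside, wider above, ceiling at 37 mm; a keyway 10 mm wide through the bore wall on the cell's +x side. White line on top and side marks +x. The good one.
- cell_red: filter cell, red round tag on its closed top: knurled aluminium cap, 52 mm diameter, 42 mm tall, about 0.14 kg, open end down. Origin: centre of its underside, z up. Inside: a 30 mm bore, 14 mm long from the underside, wider above, ceiling at 37 mm; a keyway 10 mm wide through the bore wall on the cell's +x side. White line on top and side marks +x. The reject.
- rack: white flat rack, 250 x 100 mm, floor 6 mm and rim 10 mm above the bench, on which the two cells stand at 60 mm either side of its centre along its x axis (either order, turned up to 0.5 rad from the rack). Origin at the centre of its underside. Fixed.
- reject_tray: red open tray, 125 x 125 mm outside, walls 4 mm thick and 13 mm high, floor about 4 mm thick. Origin at the centre of its underside. Fixed.
- port (a point): point on the upright axis of the gas analyser's steel post, 72 mm above the bench: the underside of a fully home cell lies here. The post is 27 mm in diameter, tapered to 14 mm over its last 10 mm; its top is 32 mm above this point. +x runs along the white line on the analyser's top.
- pin_level (a point): point on the post's axis level with the upper face of the pin, 14 mm above port. The steel pin, 6 mm wide, sticks out to 21 mm from the axis; its direction is not reported: port's +x give or take 0.45 rad. A cell whose +x is not within about 0.1 rad of the pin's direction rides on it with its underside at this point.
- dock: gas analyser, fixed grey box carrying the post; origin on the post's axis at bench level. 200 mm along x (80 mm before to 120 mm behind the post, towards +x) by 150 mm, top 60 mm above the bench, with a yellow ridge 12 mm higher from 85 to 115 mm behind the post.
- seat (a joint): travel (m) of the black spring ring round the post's foot: 0 up (its face 6 mm above port, below the pin), 0.006 on its stop, the home position. It pushes up with 4 N at the start and 10 N at the end of its travel, so a cell let go rises again; 12 to 20 N of push holds it on the stop.
- detector: portable gas detector, black with a yellow face, 65 x 130 x 41 mm, lying on the bench; origin at the centre of its underside. Bystander.
- beaker: glass beaker, 70 mm wide, 90 mm tall; origin at the centre of its base. Bystander.

How it is judged:
By the outcome, as a careful person would: the job done as asked, in the order asked, and still so for the second after the job is handed in, while the arm keeps its last pose, push and grip.
It also fails if it takes over 59 s, if anything falls off the work surface, if the arm or the gripper's body presses on something with over 40 N, if the wrist force passes 120 N, or if a joint passes its speed limit or range.

### The arm

A 7-joint arm with a two-finger parallel gripper is mounted at the origin on the work surface. World frame = base frame: x ahead of the robot, y to its left, z up, the work surface at z = 0. Lengths are in m, angles in rad, forces in N, time in s.
With the tool pointing down it reaches from about 0.425 to 0.875 m from the base axis. Payload 8.4 kg.
Tool frame: the origin (TCP) lies at the very end of the fingers, on their centre line; the grasp point (between the pads) lies manip.hold_point_z behind it (manip.hold_point_z is the distance from the TCP to the grasp point, in m); z points along the fingers, y is the line along which they close (so a half turn about z gives the same grasp; the last joint's range is limited). The gripper opens to 85 mm and grips with 20 to 120 N. Pads are 22 mm wide; open, the fingers measure 114 mm over their backs; the gripper's body (76 mm by 85 mm) begins 54 mm behind the grasp point. The pads swing forward as they close: fully open they stand 13 mm farther back than shut.
Start: joints at [1.048, 0.333, 0.04, 1.465, -0.013, 1.343, -0.059], TCP at [0.267, -0.592, 0.231] pointing down, gripper open.
Joint ranges: [-2.58, 2.58], [-0.38, 2.09], [-1.3, 1.39], [0.25, 2.4], [-1.5, 4.64], [0.08, 2.09], [-2.65, 2.65]. Speed limits (rad/s): [2.22, 2.22, 2.79, 2.79, 3.14, 3.14, 3.14].

### API

Orientations are given as a unit quaternion [w, x, y, z].
In Python, from bench import manip, telemetry, get_image gives the robot as it stands (manip), with the cameras as plain functions and the readings (telemetry).
- The arm moves only by the tool hand_motion, called after "Emit:" as a command line: name --argument value ..., lists and objects as JSON in quotes. Schema: {"type":"object","properties":{"deltas":{"type":"string"},"grip_n":{"type":"number"},"only":{"type":"string"},"quiet":{"type":"boolean"},"lines":{"type":"string"}},"required":["deltas"],"additionalProperties":false}. deltas is a string of 1 to 12 rows, parted by semicolons, with the numbers parted by commas; each row has 7 numbers: dx, dy, dz in m, then a rotation vector rx, ry, rz in rad, then the finger opening in m; each row shifts and turns the commanded pose from where the row before left it, along the tool's axes as they then stand; what a row does not reach is not made up. A row lasts 1/8 s, in which the tool goes at most 0.0625 m and 0.188 rad, less where a joint would pass 70% of its speed; a pose out of reach is approached as far as the arm can. The fingers move at their own pace and stop on an object; grip_n is the grip in N (left out, the last holds). Time passes only in rows, so rows that do not move let the fingers close. The tool returns the time, the measured TCP pose, the force, the opening and the grip force at its end. only (a regular expression) keeps the lines of the reply that match it, lines (a string "A,B") keeps lines A to B, and quiet returns only ok. Input that does not fit is refused with a message, and nothing moves.
- telemetry.read_state(): the state, without advancing time (a new reading comes with each control period).
- get_image(name): name is "side" or "top"; returns a dict with "img" (384x512x3 uint8, red, green, blue), "vertical_fov" (degrees; the focal length in pixels is half the picture's height over the tangent of half this angle, whatever the lens; pixels are square), "cx", "cy" (the principal point, pixels), "dist" ([k1, k2, p1, p2, k3] as OpenCV has them; the pictures are not rectified), "xyz" and "attitude" of the camera in the world. Camera axes: x right, y down, z forward; pixel columns grow to the right and rows downward; lengths in m; the calibration is good to about 2 mm. A picture is of the moment at which its call begins. There is no depth.
- manip.job_done(): hands the job in; it is judged then, once.
The state is a dict: "t": time; "q": joint angles; "joint_vel": joint speeds; "effort": joint torques, N m; "tcp_pos": TCP position; "tcp_rot": TCP orientation; "wrist_force": force on the tool from outside, world axes, zero at the start; "ft_torque": the same for the moment, N m; "grip_width": finger opening in m; "grip_force": force on a finger pad.
Only numpy, scipy, OpenCV 4.12 (cv2) and the standard library are available. Lean on these libraries where they do the work, as an engineer would, in place of code of your own. Each camera call takes 0.05 s, during which the arm holds its last target. There are 200 camera calls.

## Working session

There is one attempt and no reset: what is moved stays moved. The work goes in short steps, Python scripts to look and compute and a tool call to move; the robot and the scene stay as the last step left them, time stands still between calls to the robot, and variables do not carry over. Pictures are saved under pics/ and viewed, at most 10 in all, crops included, and the job is handed in when it is done.

```bash
ls; mkdir -p pics; python3 - <<'E'
from bench import manip, telemetry, get_image
import cv2
s=telemetry.read_state()
for k in ("t","tcp_pos","tcp_rot","wrist_force","grip_width","grip_force"):print(k,s[k])
print(manip.hold_point_z)
for n in ("side","top"):
    d=get_image(n); cv2.imwrite(f"pics/{n}0.png",d["img"][:,:,::-1])
    print({k:v for k,v in d.items() if k!="img"})
E
```

```text
bench.py
pics
t 0.0
tcp_pos [ 0.26706769 -0.5920842   0.23040844]
tcp_rot [-8.03162598e-04  9.77636923e-01  2.10298241e-01 -2.24936887e-04]
wrist_force [-0.27637822 -0.70325576 -0.24453263]
grip_width 0.08543496157122472
grip_force 0.0
0.0187
{'vertical_fov': 54.22546758326362, 'cx': 260.4197712683125, 'cy': 189.84639529640592, 'dist': array([-0.09919691,  0.        ,  0.        ,  0.        ,  0.        ]), 'xyz': array([0.11177193, 0.7036741 , 0.80927241]), 'attitude': array([ 0.13302655, -0.29035036,  0.87181657, -0.37139799])}
{'vertical_fov': 48.554476606077884, 'cx': 250.4983801869854, 'cy': 195.76777442294002, 'dist': array([-0.15696692,  0.        ,  0.        ,  0.        ,  0.        ]), 'xyz': array([0.43158195, 0.08964831, 1.31558256]), 'attitude': array([-0.03292256,  0.70849056, -0.70317324,  0.05004614])}
```

View pics/top0.png

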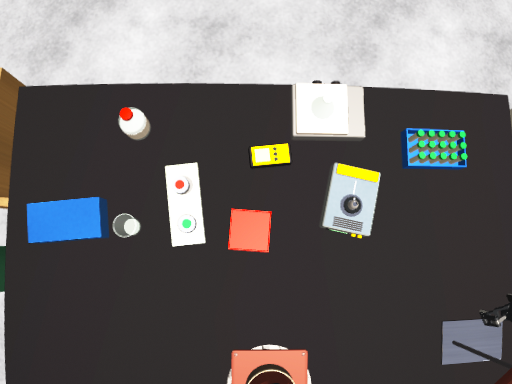

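View pics/side0.png

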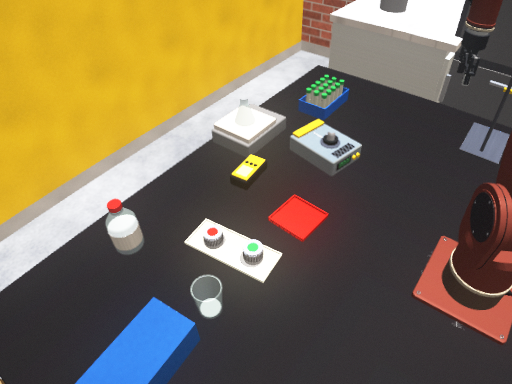

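Top view: red cell (181,185), green cell (188,224), tray (250,230), analyser post (352,204). The side view shows the same objects: red (213,234), green (253,246), tray (298,216), post (331,139). Next I'll measure them.

```bash
cat > h.py <<'E'
import numpy as np, cv2
from scipy.spatial.transform import Rotation as R
from bench import manip, telemetry, get_image
def Rq(q): return R.from_quat(np.r_[q[1:],q[0]]).as_matrix()
class Cam:
    def __init__(s,n):
        d=get_image(n); s.img=d["img"]; f=192/np.tan(np.radians(d["vertical_fov"])/2)
        s.K=np.array([[f,0,d["cx"]],[0,f,d["cy"]],[0,0,1]]); s.D=np.array(d["dist"]); s.c=d["xyz"]; s.R=Rq(d["attitude"])
        s.hsv=cv2.cvtColor(s.img,cv2.COLOR_RGB2HSV)
    def rays(s,p):
        u=cv2.undistortPoints(np.float64(p).reshape(-1,1,2),s.K,s.D)[:,0]
        r=np.c_[u,np.ones(len(u))]@s.R.T; return r/np.linalg.norm(r,axis=1)[:,None]
    def plane(s,p,z):
        r=s.rays(p); return s.c+r*((z-s.c[2])/r[:,2])[:,None]
    def proj(s,P):
        Rt=s.R.T; return cv2.projectPoints(np.float64(P).reshape(-1,1,3),cv2.Rodrigues(Rt)[0],-Rt@s.c,s.K,s.D)[0][:,0]
    def mask(s,lo,hi,box):
        m=cv2.inRange(s.hsv,np.array(lo),np.array(hi)); x0,y0,x1,y1=box; o=np.zeros_like(m); o[y0:y1,x0:x1]=m[y0:y1,x0:x1]; return o
def cen(m):
    M=cv2.moments(m,True); return np.array([M["m10"],M["m01"]])/M["m00"], M["m00"]
def tri(a,pa,b,pb):
    ra=a.rays(pa)[0]; rb=b.rays(pb)[0]
    k=np.linalg.lstsq(np.c_[ra,-rb],b.c-a.c,rcond=None)[0]; A=a.c+k[0]*ra; B=b.c+k[1]*rb
    return (A+B)/2, np.linalg.norm(A-B)
def rect(c,m,z):
    cs=max(cv2.findContours(m,cv2.RETR_EXTERNAL,cv2.CHAIN_APPROX_NONE)[0],key=cv2.contourArea)
    P=c.plane(cs[:,0],z)[:,:2]; return cv2.minAreaRect(np.float32(P*1000))
RED=((0,150,90),(8,255,255)); GRN=((45,100,80),(80,255,255)); YEL=((24,150,120),(34,255,255))
E
python3 - <<'E'
from h import *
t=Cam("top"); s=Cam("side")
for n,c,bt,bs in(("red",RED,(165,170,200,200),(200,220,226,245)),("green",GRN,(175,210,205,240),(240,236,266,256)),("tray",RED,(222,200,280,258),(260,190,335,245)),("ridge",YEL,(325,160,385,185),(285,115,330,142))):
    mt,ms=t.mask(*c,bt),s.mask(*c,bs); pt,at=cen(mt); ps,as_=cen(ms)
    print(n,pt.round(1),at,ps.round(1),as_,*tri(t,pt,s,ps))
    z={"red":.048,"green":.048,"tray":.013,"ridge":.072}[n]
    print("  top@z",t.plane(pt,z)[0].round(4),"side@z",s.plane(ps,z)[0].round(4))
    if n in("tray","ridge"): print("  rect",rect(t,mt,z),rect(s,ms,z))
a=[cv2.resize(t.img[150:240,310:395],None,fx=5,fy=5,interpolation=2),cv2.resize(s.img[110:180,280:370],None,fx=4,fy=450/70,interpolation=2)]
cv2.imwrite("pics/dock.png",np.hstack([cv2.resize(t.img[155:240,315:395],(376,400),interpolation=2),cv2.resize(s.img[112:177,285:365],(420,341),interpolation=2)[:,:] if 0 else cv2.resize(cv2.copyMakeBorder(s.img[112:177,285:365],0,20,0,0,0),(376,400),interpolation=2)])[:,:,::-1])
cv2.imwrite("pics/cells.png",np.hstack([cv2.resize(t.img[158:248,160:210],(333,600),interpolation=2),cv2.resize(s.img[215:275,190:280],(450,300),interpolation=2) if 0 else cv2.copyMakeBorder(cv2.resize(s.img[215:275,190:280],(450,300),interpolation=2),0,300,0,0,0)])[:,:,::-1])
E
```

```text
red [179.2 184.1] 49.0 [212.  231.2] 52.0 [0.61532048 0.27466058 0.04515776] 0.00044241503548227335
  top@z [0.6147 0.2741 0.048 ] side@z [0.6137 0.2764 0.048 ]
green [186.2 223.2] 63.0 [252.4 246.7] 68.0 [0.4974963  0.25074228 0.04454951] 8.84188587761995e-05
  top@z [0.4973 0.2503 0.048 ] side@z [0.4958 0.2528 0.048 ]
tray [246.1 226.3] 1115.0 [298.  217.2] 1613.0 [0.48479094 0.06775533 0.00454408] 0.015521000441547361
  top@z [0.4913 0.0715 0.013 ] side@z [0.474  0.0711 0.013 ]
  rect ((479.8939208984375, 61.1487922668457), (126.27076721191406, 128.36268615722656), 86.1552505493164) ((476.69677734375, 67.7237319946289), (135.57518005371094, 131.96563720703125), 85.88309478759766)
ridge [357.4 172.3] 427.0 [307.9 127.1] 213.0 [ 0.6535406  -0.26343273  0.06614475] 2.4033044376853458e-05
  top@z [ 0.6525 -0.2618  0.072 ] side@z [ 0.6493 -0.2558  0.072 ]
  rect ((652.4876098632812, -262.04388427734375), (128.8431854248047, 31.308984756469727), 78.02468872070312) ((649.1024169921875, -258.2065734863281), (131.22982788085938, 34.4517936706543), 78.35533905029297)
```

View pics/dock.png

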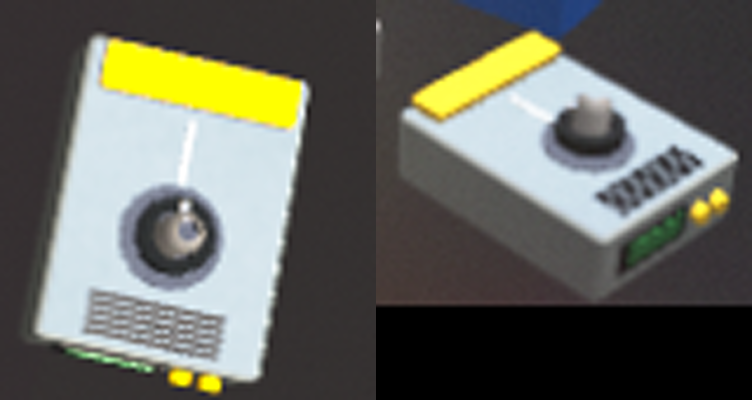

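View pics/cells.png

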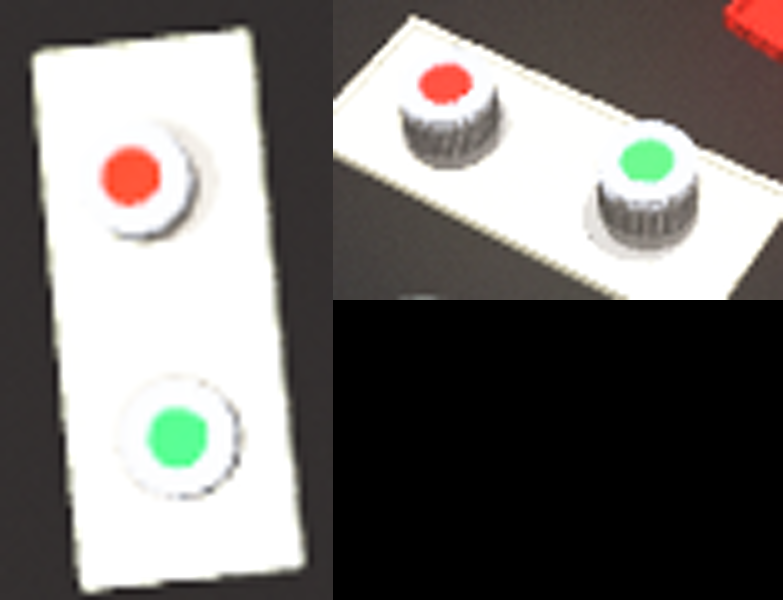

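Dock crop: the post leans right, with its top near (197,230) and the ring centred near (172,238). A pin-like bright spot sits at (185,207), and the white line runs from (190,120) to (183,185). In the cells crop the tops are overexposed and their lines can't be seen, so I'll stretch the contrast and measure the post and pin.

```bash
python3 - <<'E'
from h import *
t=Cam("top"); s=Cam("side")
def st(im,lo,hi): return np.uint8(np.clip((im.astype(float)-lo)/(hi-lo),0,1)*255)
A=[(t,181,187),(t,188,225),(s,213,235),(s,253,248)]
def crop(c,x,y,r=16,lo=225,hi=255,S=200): return cv2.resize(st(c.img[y-r:y+r,x-r:x+r],lo,hi),(S,S),interpolation=cv2.INTER_NEAREST)
row1=np.hstack([crop(*a) for a in A]); row2=np.hstack([crop(*a,lo=40,hi=255) for a in A])
row3=np.hstack([crop(t,354,204,14,lo=20,hi=200),crop(t,354,204,14,lo=100,hi=255),crop(s,331,140,16,lo=20,hi=200),crop(s,331,140,16,lo=100,hi=255)])
cv2.imwrite("pics/str.png",np.vstack([row1,row2,row3])[:,:,::-1])
# white rack
for c,b in((t,(155,150,215,255)),(s,(175,205,295,285))):
    m=c.mask((0,0,200),(180,70,255),b)
    m=cv2.morphologyEx(m,cv2.MORPH_CLOSE,np.ones((9,9)))
    print("rack",rect(c,m,.010))
# ring: dark pixels
for c,b in((t,(335,188,372,222)),(s,(318,128,346,152))):
    m=cv2.inRange(c.img.max(2),0,85); x0,y0,x1,y1=b; o=np.zeros_like(m); o[y0:y1,x0:x1]=m[y0:y1,x0:x1]
    print("ring",rect(c,o,.078))
    print("proj post z=.072,.086,.104 @(.5547,-.241)",c.proj([[.5547,-.241,z] for z in(.072,.086,.104)]).round(1).tolist())
E
```

```text
rack ((559.4873657226562, 262.4604187011719), (251.62698364257812, 101.85408782958984), 6.731905937194824)
rack ((557.53515625, 262.2776184082031), (251.79591369628906, 105.59163665771484), 6.754419803619385)
ring ((554.2201538085938, -240.80661010742188), (45.89937973022461, 50.263084411621094), 18.20244026184082)
proj post z=.072,.086,.104 @(.5547,-.241) [[351.4, 204.6], [352.6, 204.1], [354.2, 203.5]]
ring ((545.9212036132812, -226.1685333251953), (46.160438537597656, 44.48246765136719), 28.60373306274414)
proj post z=.072,.086,.104 @(.5547,-.241) [[329.6, 138.6], [330.1, 135.2], [330.7, 130.7]]
```

View pics/str.png

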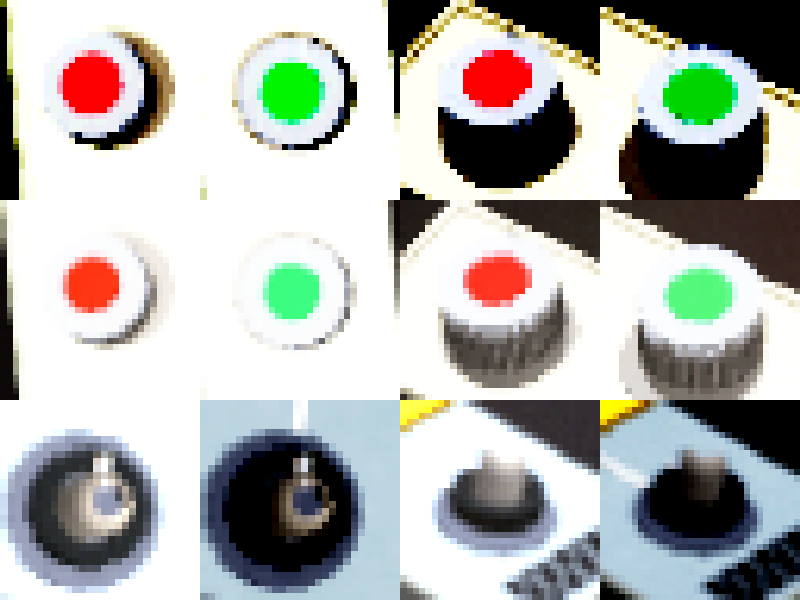

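In the stretched crops the cell lines are hidden from the side camera. Since that camera would show a line facing -x or +y, the lines face about world +x, along the rack's +x. The pin tip shows at about pixel (354.6,198) in the top view. Next: the angular profiles, the pin direction, and the first move.

```bash
cat >> h.py <<'E'
def delta(P,yaw=None):
    s=telemetry.read_state(); Rm=Rq(s["tcp_rot"]); d=np.array(P)-s["tcp_pos"]; x=Rm[:,0]
    y0=np.degrees(np.arctan2(x[1],x[0])); print("tcp",s["tcp_pos"].round(4),"yaw",y0.round(2),"tilt",(Rm[:,2]).round(3),"tool d",(Rm.T@d).round(4),"world d",d.round(4))
E
python3 - <<'E'
from h import *
t=Cam("top")
for n,c in(("red",(.6147,.2741)),("green",(.4973,.2503))):
    a=np.radians(np.arange(0,360,10)); out=[]
    for r in(.016,.019,.022):
        P=np.c_[c[0]+r*np.cos(a),c[1]+r*np.sin(a),np.full(len(a),.048)]; p=t.proj(P).astype(np.float32)
        v=cv2.remap(t.img,p[:,0][None],p[:,1][None],cv2.INTER_LINEAR)[0]; out.append(v[:,0].astype(int))
    print(n,np.mean(out,0).astype(int).tolist())
for p in((354.1,197.2),(354.1,198.2),(354.6,198.2)):
    q=t.plane([p],.084)[0][:2]-np.array([.5545,-.241]); print("pin",np.linalg.norm(q),np.degrees(np.arctan2(q[1],q[0])))
m=cv2.inRange(t.img.min(2),215,255); o=np.zeros_like(m); o[178:195,347:362]=m[178:195,347:362]
ys,xs=np.nonzero(o); L=t.plane(np.c_[xs,ys],.06)[:,:2]; vx,vy,x0,y0=cv2.fitLine(np.float32(L),cv2.DIST_HUBER,0,.01,.01).ravel(); print("line",len(L),np.degrees(np.arctan(vy/vx)),x0,y0)
delta([.6147,.2745,.15])
E
```

```text
red [254, 254, 254, 253, 253, 254, 254, 253, 253, 253, 253, 253, 253, 253, 253, 253, 253, 252, 253, 253, 253, 253, 253, 252, 253, 253, 253, 253, 253, 253, 253, 253, 253, 253, 253, 253]
green [251, 252, 249, 245, 249, 246, 247, 248, 251, 249, 248, 249, 249, 249, 249, 247, 250, 249, 248, 248, 251, 250, 250, 250, 250, 251, 249, 250, 249, 250, 249, 247, 249, 251, 250, 253]
pin 0.021667997044041362 -14.53275659375737
pin 0.018780865875289675 -16.615184426939688
pin 0.01928171545596459 -20.930118718323946
line 105 -18.47148 0.6127169 -0.25196096
tcp [ 0.2673 -0.5924  0.2311] yaw 24.28 tilt [-0.  0. -1.] tool d [ 0.6732 -0.6473  0.0813] world d [ 0.3474  0.8669 -0.0811]
```

Emit:
hand_motion --deltas "0.04,-0.039,0,0,0,0,0.085;0.04,-0.039,0,0,0,0,0.085;0.04,-0.039,0,0,0,0,0.085;0.04,-0.039,0,0,0,0,0.085;0.04,-0.039,0,0,0,0,0.085;0.04,-0.039,0,0,0,0,0.085;0.04,-0.039,0,0,0,0,0.085;0.04,-0.039,0,0,0,0,0.085;0.04,-0.039,0,0,0,0,0.085;0.04,-0.039,0,0,0,0,0.085;0.04,-0.039,0,0,0,0,0.085;0.04,-0.039,0,0,0,0,0.085" --grip_n 40

```text
t: 1.85
tcp_pos: [0.5129, 0.0331, 0.2317]
tcp_rot: [0.0, 0.978, 0.21, 0.0]
wrist_force: [-0.0, -0.7, -0.6]
grip_width: 0.0852
grip_force: 0.0
```

```bash
python3 -c "
from h import *
delta([.6147,.2745,.08])"
```

```text
tcp [0.5129 0.0331 0.2317] yaw 24.26 tilt [ 0.001 -0.    -1.   ] tool d [ 0.1919 -0.1783  0.1517] world d [ 0.1018  0.2414 -0.1517]
```

Emit:
hand_motion --deltas "0.0384,-0.0357,0.03,0,0,0,0.085;0.0384,-0.0357,0.03,0,0,0,0.085;0.0384,-0.0357,0.03,0,0,0,0.085;0.0384,-0.0357,0.03,0,0,0,0.085;0.0384,-0.0357,0.03,0,0,0,0.085;0,0,0,0,0,0,0.085"

```text
t: 2.6
tcp_pos: [0.6116, 0.2775, 0.0773]
tcp_rot: [-0.001, 0.977, 0.213, -0.003]
wrist_force: [-0.9, -0.8, 0.6]
grip_width: 0.085
grip_force: 0.0
```

```bash
python3 -c "
from h import *
delta([.6147,.2745,.012])
s=Cam('side');t=Cam('top')
a=s.img[170:260,160:280];b=t.img[140:230,130:230]
cv2.imwrite('pics/red1.png',np.hstack([cv2.resize(a,(440,330)),cv2.resize(b,(360,330))])[:,:,::-1])"
```

```text
tcp [0.6116 0.2775 0.0773] yaw 24.59 tilt [-0.006  0.001 -1.   ] tool d [0.0019 0.0043 0.0653] world d [ 0.0031 -0.003  -0.0653]
```

View pics/red1.png

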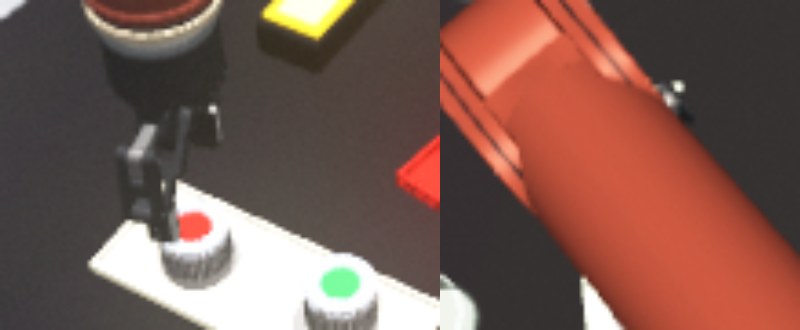

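Side crop: the near fingertip is at (160,235), the far one at about (210,145), and the red cell's tag at (193,226). I'll check the arm's projection against this.

```bash
python3 -c "
from h import *
s=Cam('side'); st=telemetry.read_state(); Rm=Rq(st['tcp_rot']); T=st['tcp_pos']
print(T)
for z in (0,-.013):
  for y in(-.0427,.0427): print(z,y,((s.proj(T+Rm@[0,y,z])-[160,170])*3.667).round())
print(((s.proj([.6147,.2741,.048])-[160,170])*3.667).round())
delta([.6147,.2745,.012])
"
```

```text
[0.6142904  0.27241283 0.08160073]
0 -0.0427 [[169. 236.]]
0 0.0427 [[207. 147.]]
-0.013 -0.0427 [[167. 223.]]
-0.013 0.0427 [[205. 135.]]
[[192. 222.]]
tcp [0.6143 0.2724 0.0816] yaw 24.25 tilt [ 0. -0. -1.] tool d [ 0.0012 -0.0018  0.0696] world d [ 0.0004  0.0021 -0.0696]
```

Emit:
hand_motion --deltas "0,-0.002,0.014,0,0,0,0.085;0,0,0.014,0,0,0,0.085;0,0,0.014,0,0,0,0.085;0,0,0.014,0,0,0,0.085;0,0,0.0135,0,0,0,0.085;0,0,0,0,0,0,0.085;0,0,0,0,0,0,0.03;0,0,0,0,0,0,0.03;0,0,0,0,0,0,0.03;0,0,0,0,0,0,0.03;0,0,0,0,0,0,0.03;0,0,0,0,0,0,0.03" --grip_n 40

```text
t: 4.25
tcp_pos: [0.6137, 0.2753, 0.0128]
tcp_rot: [-0.0, 0.978, 0.21, 0.001]
wrist_force: [0.3, -0.6, 6.0]
grip_width: 0.0512
grip_force: 42.4
```

Emit:
hand_motion --deltas "0,0,-0.02,0,0,0,0.03;0,0,-0.03,0,0,0,0.03;0,0,-0.03,0,0,0,0.03;0,0,0,0,0,0,0.03" --grip_n 40

```text
t: 4.75
tcp_pos: [0.6146, 0.2759, 0.0954]
tcp_rot: [-0.001, 0.978, 0.21, 0.002]
wrist_force: [0.0, 0.2, -1.9]
grip_width: 0.0513
grip_force: 42.3
```

```bash
python3 -c "
from h import *
delta([.479,.063,.08])"
```

```text
tcp [0.6146 0.2759 0.0954] yaw 24.28 tilt [ 0.005  0.002 -1.   ] tool d [-0.2112  0.1384  0.0144] world d [-0.1356 -0.2129 -0.0154]
```

Emit:
hand_motion --deltas "-0.035,0.023,0,0,0,0,0.03;-0.035,0.023,0,0,0,0,0.03;-0.035,0.023,0,0,0,0,0.03;-0.035,0.023,0,0,0,0,0.03;-0.035,0.023,0,0,0,0,0.03;-0.036,0.0234,0,0,0,0,0.03;0,0,0.02,0,0,0,0.03;0,0,0,0,0,0,0.03" --grip_n 40

```text
t: 5.75
tcp_pos: [0.4762, 0.0614, 0.0706]
tcp_rot: [-0.0, 0.978, 0.21, -0.001]
wrist_force: [-0.3, 0.3, -2.6]
grip_width: 0.0514
grip_force: 42.2
```

```bash
python3 -c "
from h import *
delta([.479,.063,.0118])
s=Cam('side');t=Cam('top')
a=s.img[150:260,240:350];b=t.img[180:270,200:290]
cv2.imwrite('pics/tray1.png',np.hstack([cv2.resize(a,(400,400)),cv2.resize(b,(400,400))])[:,:,::-1])"
```

```text
tcp [0.4762 0.0614 0.0706] yaw 24.24 tilt [-0.003 -0.    -1.   ] tool d [ 0.0034 -0.0002  0.0588] world d [ 0.0028  0.0016 -0.0588]
```

View pics/tray1.png

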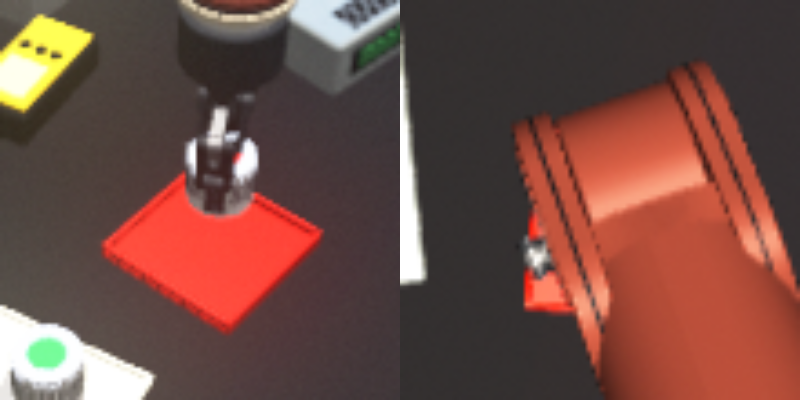

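Side crop: the red cell hangs upright in the fingers at (222,180), about 60 mm above the tray, whose corners are at (185,178) and (228,328). Lowering it into the tray.

Emit:
hand_motion --deltas "0.002,0,0.015,0,0,0,0.03;0,0,0.015,0,0,0,0.03;0,0,0.013,0,0,0,0.03;0,0,0.01,0,0,0,0.03;0,0,0.004,0,0,0,0.03;0,0,0.001,0,0,0,0.03;0,0,0,0,0,0,0.03" --grip_n 40

```text
t: 6.72
tcp_pos: [0.4798, 0.0629, 0.0141]
tcp_rot: [0.0, 0.978, 0.21, 0.0]
wrist_force: [0.5, -0.1, -1.8]
grip_width: 0.0512
grip_force: 42.3
```

Emit:
hand_motion --deltas "0,0,0.001,0,0,0,0.03;0,0,0.001,0,0,0,0.03;0,0,0.001,0,0,0,0.03;0,0,0,0,0,0,0.03" --grip_n 40

```text
t: 7.22
tcp_pos: [0.4795, 0.0629, 0.0108]
tcp_rot: [-0.0, 0.978, 0.21, -0.0]
wrist_force: [-0.1, -0.0, -1.2]
grip_width: 0.0513
grip_force: 42.3
```

Emit:
hand_motion --deltas "0,0,0.001,0,0,0,0.03;0,0,0,0,0,0,0.03" --grip_n 40

```text
t: 7.48
tcp_pos: [0.4796, 0.0629, 0.0106]
tcp_rot: [0.0, 0.978, 0.21, -0.0]
wrist_force: [-6.7, -0.4, 12.0]
grip_width: 0.0513
grip_force: 43.6
```

Emit:
hand_motion --deltas "0,0,0.001,0,0,0,0.03;0,0,0,0,0,0,0.03" --grip_n 40

```text
t: 7.72
tcp_pos: [0.4796, 0.0629, 0.0106]
tcp_rot: [0.001, 0.978, 0.21, -0.0]
wrist_force: [-11.2, -2.1, 28.5]
grip_width: 0.0514
grip_force: 45.0
```

Emit:
hand_motion --deltas "0,0,-0.0015,0,0,0,0.03;0,0,0,0,0,0,0.066;0,0,0,0,0,0,0.066;0,0,0,0,0,0,0.066;0,0,-0.02,0,0,0,0.066;0,0,-0.03,0,0,0,0.08;0,0,-0.03,0,0,0,0.085;0,0,-0.02,0,0,0,0.085" --grip_n 40

```text
t: 8.72
tcp_pos: [0.48, 0.063, 0.1116]
tcp_rot: [0.0, 0.978, 0.21, 0.001]
wrist_force: [0.6, -0.9, -0.5]
grip_width: 0.0851
grip_force: 0.0
```

```bash
python3 -c "
from h import *
delta([.497,.2507,.09])"
```

```text
tcp [0.48   0.063  0.1116] yaw 24.28 tilt [ 0.001  0.    -1.   ] tool d [ 0.0927 -0.1641  0.0217] world d [ 0.017   0.1877 -0.0216]
```

Emit:
hand_motion --deltas "0.0233,-0.041,0,0,0,0,0.085;0.0232,-0.041,0,0,0,0,0.085;0.0232,-0.041,0,0,0,0,0.085;0.0232,-0.041,0.011,0,0,0,0.085;0,0,0.011,0,0,0,0.085;0,0,0,0,0,0,0.085;0,0,0,0,0,0,0.085" --grip_n 40

```text
t: 9.6
tcp_pos: [0.4972, 0.2493, 0.0885]
tcp_rot: [0.0, 0.978, 0.209, -0.0]
wrist_force: [0.7, 0.3, 0.9]
grip_width: 0.085
grip_force: 0.0
```

```bash
python3 -c "
from h import *
delta([.497,.2507,.012])
s=Cam('side')
p,a=cen(s.mask(*RED,(270,180,320,215)));print('red tag',p,a,s.plane(p,.046),s.plane(p,.042))
cv2.imwrite('pics/g1.png',cv2.resize(s.img[160:280,180:340],(800,600))[:,:,::-1])"
```

```text
tcp [0.4972 0.2493 0.0885] yaw 24.18 tilt [ 0.    -0.001 -1.   ] tool d [ 0.0004 -0.0014  0.0765] world d [-0.0002  0.0014 -0.0765]
red tag [296.05839416 206.65693431] 411.0 [[0.48516683 0.06695174 0.046     ]] [[0.48712364 0.06361494 0.042     ]]
```

View pics/g1.png

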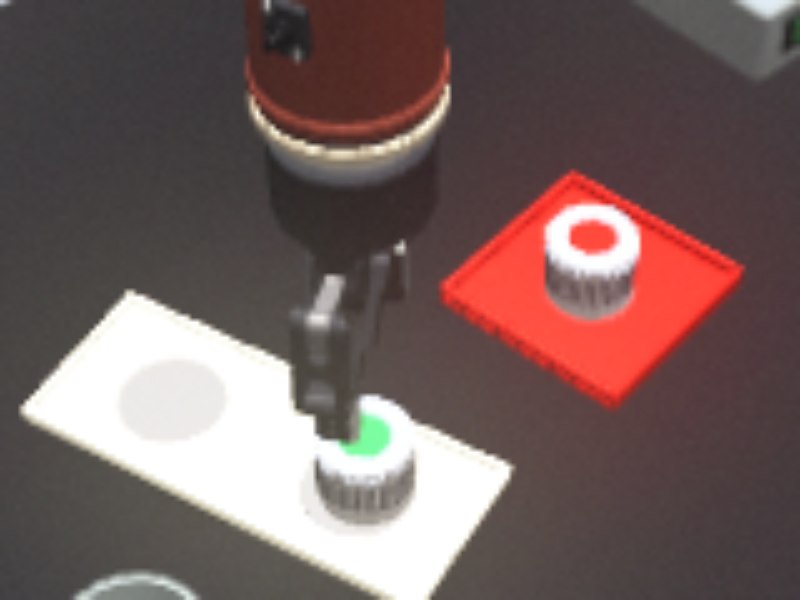

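The picture shows red standing upright in the tray (592,260), and the gripper over green (365,450). Grasping green.

Emit:
hand_motion --deltas "0,-0.0014,0.015,0,0,0,0.085;0,0,0.015,0,0,0,0.085;0,0,0.015,0,0,0,0.085;0,0,0.015,0,0,0,0.085;0,0,0.0155,0,0,0,0.085;0,0,0,0,0,0,0.085;0,0,0,0,0,0,0.03;0,0,0,0,0,0,0.03;0,0,0,0,0,0,0.03;0,0,0,0,0,0,0.03;0,0,0,0,0,0,0.03;0,0,0,0,0,0,0.03" --grip_n 60

```text
t: 11.15
tcp_pos: [0.4969, 0.2523, 0.0138]
tcp_rot: [-0.0, 0.978, 0.21, 0.001]
wrist_force: [-0.1, -1.2, 6.1]
grip_width: 0.0511
grip_force: 62.9
```

Emit:
hand_motion --deltas "0,0,-0.02,0,0,0,0.03;0,0,-0.04,0,0,0,0.03;0,0,-0.05,0,0,0,0.03;0,0,-0.05,0,0,0,0.03;0,0,0,0,0,0,0.03" --grip_n 60

```text
t: 11.78
tcp_pos: [0.4981, 0.2534, 0.1782]
tcp_rot: [-0.001, 0.978, 0.21, 0.004]
wrist_force: [-0.1, -0.1, -1.9]
grip_width: 0.0509
grip_force: 63.0
```

```bash
python3 -c "
from h import *
delta([.5545,-.241,.16])"
```

```text
tcp [0.4981 0.2534 0.1782] yaw 24.3 tilt [ 0.007  0.003 -1.   ] tool d [-0.1521  0.4738  0.0172] world d [ 0.0564 -0.4944 -0.0182]
```

Emit:
hand_motion --deltas "-0.0152,0.0474,0,0,0,0,0.03;-0.0152,0.0474,0,0,0,0,0.03;-0.0152,0.0474,0,0,0,0,0.03;-0.0152,0.0474,0,0,0,0,0.03;-0.0152,0.0474,0,0,0,0,0.03;-0.0152,0.0474,0,0,0,0,0.03;-0.0152,0.0474,0,0,0,0,0.03;-0.0152,0.0474,0,0,0,0,0.03;-0.0152,0.0474,0,0,0,0,0.03;-0.0152,0.0474,0,0,0,0,0.03;0,0,0,0,0,0,0.03;0,0,0,0,0,0,0.03" --grip_n 60

```text
t: 13.28
tcp_pos: [0.5522, -0.242, 0.1724]
tcp_rot: [-0.001, 0.978, 0.21, -0.0]
wrist_force: [0.6, -0.6, -1.4]
grip_width: 0.051
grip_force: 63.1
```

```bash
python3 -c "
from h import *
delta([.5545,-.241,.125])
s=Cam('side');t=Cam('top')
st=telemetry.read_state(); T=st['tcp_pos']
o=np.array([280,70]);k=400/80
print('side proj of cell underside centre',((s.proj(T+[0,0,-.0072])-o)*k).round(), 'cell top',((s.proj(T+[0,0,.0348])-o)*k).round())
o2=np.array([310,160]);print(((t.proj(T)-o2)*k).round())
a=s.img[70:170,280:360];b=t.img[160:260,310:390]
cv2.imwrite('pics/d1.png',np.hstack([cv2.resize(a,(400,500)),cv2.resize(b,(400,500))])[:,:,::-1])"
```

```text
tcp [ 0.5522 -0.242   0.1724] yaw 24.28 tilt [-0.001  0.001 -1.   ] tool d [0.0025 0.0001 0.0474] world d [ 0.0023  0.001  -0.0474]
side proj of cell underside centre [[267. 224.]] cell top [[274. 166.]]
[[255. 209.]]
```

View pics/d1.png

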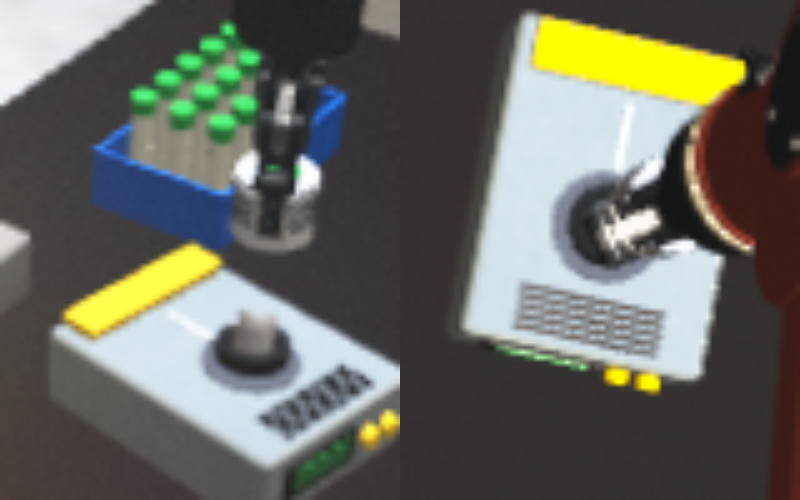

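Side crop: the cell's centre column is about 276 with its underside centre near (275,228), and the post's centre column is about 256 with its top near row 312. After correcting for the camera bias, the post lies about 1.8 mm further in (+x,+y). I'll lower to just above the post and refine the column match numerically.

Emit:
hand_motion --deltas "0.004,0.0,0.012,0,0,0,0.03;0,0,0.012,0,0,0,0.03;0,0,0.012,0,0,0,0.03;0,0,0.01,0,0,0,0.03;0,0,0,0,0,0,0.03;0,0,0,0,0,0,0.03" --grip_n 60

```text
t: 14.12
tcp_pos: [0.5564, -0.2412, 0.1271]
tcp_rot: [0.0, 0.978, 0.21, 0.0]
wrist_force: [-0.2, 0.2, -2.1]
grip_width: 0.0509
grip_force: 63.1
```

```bash
python3 -c "
from h import *
delta([.5563,-.2402,.118])
s=Cam('side')
st=telemetry.read_state(); T=st['tcp_pos']
print('under',s.proj(T+[0,0,-.0072]),'post .090',s.proj([.5563,-.2402,.09]))
g=s.img.astype(int).sum(2)//3
for r in range(108,138): print(r,g[r,320:346].tolist())
"
```

```text
tcp [ 0.5564 -0.2412  0.1271] yaw 24.27 tilt [ 0. -0. -1.] tool d [ 0.0003 -0.001   0.0091] world d [-0.0001  0.001  -0.0091]
under [[330.74359377 126.37526082]] post .090 [[329.6847498  134.15263753]]
108 [68, 86, 131, 155, 165, 156, 117, 73, 52, 40, 44, 67, 87, 100, 105, 77, 66, 78, 57, 54, 54, 53, 52, 56, 53, 55]
109 [71, 69, 71, 69, 88, 89, 79, 66, 52, 41, 38, 52, 59, 57, 53, 40, 39, 46, 50, 54, 53, 54, 53, 56, 55, 54]
110 [71, 69, 69, 70, 70, 76, 77, 66, 48, 41, 38, 52, 57, 61, 45, 36, 37, 45, 50, 55, 56, 55, 55, 56, 55, 56]
111 [70, 69, 70, 70, 74, 77, 78, 68, 47, 36, 39, 53, 59, 59, 48, 37, 38, 47, 49, 56, 54, 56, 55, 55, 53, 53]
112 [71, 71, 69, 70, 73, 78, 111, 123, 83, 42, 38, 54, 64, 63, 45, 37, 39, 46, 51, 53, 54, 53, 56, 54, 56, 55]
113 [69, 71, 68, 70, 75, 115, 247, 254, 236, 71, 44, 72, 89, 80, 53, 37, 93, 115, 75, 54, 56, 55, 55, 55, 54, 55]
114 [70, 71, 70, 67, 101, 244, 254, 254, 226, 39, 40, 38, 46, 42, 37, 38, 216, 252, 24
[... 2161 characters left out ...]
, 230, 230, 201, 136, 85, 59, 57, 56, 57]
133 [229, 229, 230, 228, 229, 229, 228, 201, 153, 163, 188, 207, 212, 202, 195, 216, 228, 229, 231, 231, 218, 176, 124, 83, 59, 57]
134 [228, 230, 230, 229, 223, 210, 212, 185, 127, 146, 162, 181, 186, 184, 177, 204, 227, 229, 230, 231, 230, 230, 215, 170, 122, 80]
135 [244, 235, 230, 219, 175, 115, 99, 101, 111, 124, 139, 154, 161, 161, 143, 150, 197, 224, 231, 231, 229, 230, 230, 231, 214, 168]
136 [250, 247, 237, 187, 81, 63, 74, 95, 104, 112, 123, 130, 142, 140, 130, 90, 102, 185, 223, 231, 231, 231, 231, 230, 229, 230]
137 [238, 244, 222, 136, 66, 60, 70, 94, 108, 111, 118, 127, 130, 139, 114, 74, 61, 111, 202, 230, 229, 230, 230, 229, 229, 229]
```

Column alignment is good: the observed cell-to-post column difference is -1.0 px against -1.05 predicted. Lowering in small steps while watching the side force.

Emit:
hand_motion --deltas "0,-0.001,0.006,0,0,0.15,0.03;0,0,0.006,0,0,0,0.03;0,0,0.003,0,0,0,0.03;0,0,0,0,0,0,0.03" --grip_n 60

```text
t: 14.68
tcp_pos: [0.5558, -0.2401, 0.1117]
tcp_rot: [-0.0, 0.991, 0.137, -0.0]
wrist_force: [0.1, 0.7, -1.4]
grip_width: 0.0504
grip_force: 63.1
```

Emit:
hand_motion --deltas "0,0,0.003,0,0,0,0.03;0,0,0.002,0,0,0,0.03;0,0,0,0,0,0,0.03" --grip_n 60

```text
t: 15.05
tcp_pos: [0.5557, -0.2401, 0.1066]
tcp_rot: [-0.0, 0.991, 0.137, -0.0]
wrist_force: [0.5, 0.6, -2.2]
grip_width: 0.0508
grip_force: 63.1
```

Emit:
hand_motion --deltas "0,0,0.002,0,0,0,0.03;0,0,0.002,0,0,0,0.03;0,0,0,0,0,0,0.03" --grip_n 60

```text
t: 15.42
tcp_pos: [0.5556, -0.2401, 0.1026]
tcp_rot: [-0.0, 0.991, 0.136, -0.0]
wrist_force: [0.4, -0.0, -1.1]
grip_width: 0.0508
grip_force: 63.1
```

Emit:
hand_motion --deltas "0,0,0.0015,0,0,0,0.03;0,0,0.0015,0,0,0,0.03;0,0,0,0,0,0,0.03" --grip_n 60

```text
t: 15.8
tcp_pos: [0.5553, -0.2403, 0.0995]
tcp_rot: [-0.0, 0.991, 0.136, -0.0]
wrist_force: [-2.5, -1.7, -1.9]
grip_width: 0.0508
grip_force: 63.2
```

Emit:
hand_motion --deltas "0,0,0.0015,0,0,0,0.03;0,0,0.0015,0,0,0,0.03;0,0,0,0,0,0,0.03" --grip_n 60

```text
t: 16.18
tcp_pos: [0.5554, -0.2403, 0.0965]
tcp_rot: [-0.0, 0.991, 0.136, -0.0]
wrist_force: [-4.2, -0.9, -1.9]
grip_width: 0.051
grip_force: 63.2
```

Emit:
hand_motion --deltas "0,0,0.001,0,0,0,0.03;0,0,0.001,0,0,0,0.03;0,0,0,0,0,0,0.03" --grip_n 60

```text
t: 16.55
tcp_pos: [0.5554, -0.2403, 0.0947]
tcp_rot: [-0.0, 0.991, 0.136, -0.0]
wrist_force: [-5.3, -1.6, -0.9]
grip_width: 0.0512
grip_force: 63.3
```

Emit:
hand_motion --deltas "-0.001,0,0,0,0,0,0.03;0,0,0.001,0,0,0,0.03;0,0,0,0,0,0,0.03" --grip_n 60

```text
t: 16.92
tcp_pos: [0.5552, -0.2403, 0.0939]
tcp_rot: [0.0, 0.991, 0.137, 0.0]
wrist_force: [-1.0, -0.5, -1.6]
grip_width: 0.0508
grip_force: 63.2
```

Emit:
hand_motion --deltas "0,0,0.001,0,0,0,0.03;0,0,0,0,0,0,0.03" --grip_n 60

```text
t: 17.18
tcp_pos: [0.5551, -0.2401, 0.0928]
tcp_rot: [-0.0, 0.991, 0.137, 0.0]
wrist_force: [-0.9, -0.0, -0.6]
grip_width: 0.0508
grip_force: 63.2
```

Emit:
hand_motion --deltas "0,0,0.001,0,0,0,0.03;0,0,0,0,0,0,0.03" --grip_n 60

```text
t: 17.42
tcp_pos: [0.555, -0.24, 0.0917]
tcp_rot: [-0.0, 0.991, 0.137, 0.0]
wrist_force: [-1.5, 1.6, -1.7]
grip_width: 0.0508
grip_force: 63.2
```

Emit:
hand_motion --deltas "0,0,0.001,0,0,0,0.03;0,0,0,0,0,0,0.03" --grip_n 60

```text
t: 17.68
tcp_pos: [0.555, -0.2401, 0.0907]
tcp_rot: [-0.0, 0.991, 0.137, 0.0]
wrist_force: [0.7, 2.1, -0.2]
grip_width: 0.0512
grip_force: 63.3
```

Emit:
hand_motion --deltas "0,0,0.001,0,0,0,0.03;0,0,0,0,0,0,0.03" --grip_n 60

```text
t: 17.92
tcp_pos: [0.555, -0.2401, 0.0898]
tcp_rot: [-0.0, 0.991, 0.137, 0.0]
wrist_force: [-0.3, 2.8, -0.6]
grip_width: 0.0506
grip_force: 63.3
```

Emit:
hand_motion --deltas "0,0,0.001,0,0,0,0.03;0,0,0,0,0,0,0.03" --grip_n 60

```text
t: 18.18
tcp_pos: [0.555, -0.2401, 0.0888]
tcp_rot: [-0.0, 0.991, 0.137, 0.0]
wrist_force: [0.4, 3.7, 0.3]
grip_width: 0.0507
grip_force: 63.3
```

Emit:
hand_motion --deltas "0,-0.0008,0.001,0,0,0,0.03;0,0,0.001,0,0,0,0.03;0,0,0,0,0,0,0.03" --grip_n 60

```text
t: 18.55
tcp_pos: [0.5547, -0.2398, 0.0867]
tcp_rot: [0.0, 0.991, 0.136, 0.0]
wrist_force: [0.4, 2.8, -0.7]
grip_width: 0.0508
grip_force: 63.3
```

```bash
python3 -c "
from h import *
print(telemetry.read_state()['ft_torque'])"
```

```text
[ 0.41744674 -0.23236445  0.06914079]
```

Emit:
hand_motion --deltas "0,0,0.001,0,0,0,0.03;0,0,0.001,0,0,0,0.03;0,0,0,0,0,0,0.03" --grip_n 60

```text
t: 18.92
tcp_pos: [0.5548, -0.2398, 0.0851]
tcp_rot: [0.0, 0.991, 0.136, 0.0]
wrist_force: [-0.3, 1.9, 2.5]
grip_width: 0.0511
grip_force: 63.5
```

```bash
python3 -c "
from h import *
print(telemetry.read_state()['ft_torque'])"
```

```text
[0.45227237 0.10322119 0.03792341]
```

The keyway has dropped over the pin: the underside is 8 mm below pin level and the spring ring has just made contact. Pushing home.

Emit:
hand_motion --deltas "0,-0.0005,0.0015,0,0,0,0.03;0,0,0.0015,0,0,0,0.03;0,0,0,0,0,0,0.03" --grip_n 60

```text
t: 19.3
tcp_pos: [0.5547, -0.2398, 0.0822]
tcp_rot: [0.0, 0.991, 0.136, 0.0]
wrist_force: [-0.5, 0.4, 5.4]
grip_width: 0.0509
grip_force: 63.8
```

Emit:
hand_motion --deltas "0,0,0.001,0,0,0,0.03;0,0,0.001,0,0,0,0.03;0,0,0,0,0,0,0.03" --grip_n 60

```text
t: 19.68
tcp_pos: [0.5548, -0.2398, 0.0804]
tcp_rot: [0.001, 0.991, 0.136, 0.0]
wrist_force: [-1.8, 0.7, 7.0]
grip_width: 0.051
grip_force: 63.9
```

Emit:
hand_motion --deltas "0,0,0.0005,0,0,0,0.03;0,0,0,0,0,0,0.03" --grip_n 60

```text
t: 19.92
tcp_pos: [0.5548, -0.2398, 0.0801]
tcp_rot: [0.001, 0.991, 0.136, 0.0]
wrist_force: [-0.6, 1.0, 8.3]
grip_width: 0.0508
grip_force: 64.0
```

Emit:
hand_motion --deltas "0,0,0.0005,0,0,0,0.03;0,0,0,0,0,0,0.03" --grip_n 60

```text
t: 20.18
tcp_pos: [0.5548, -0.2398, 0.0798]
tcp_rot: [0.001, 0.991, 0.136, 0.0]
wrist_force: [-3.1, 1.5, 10.0]
grip_width: 0.0509
grip_force: 64.5
```

Emit:
hand_motion --deltas "0,0,0.0004,0,0,0,0.03;0,0,0,0,0,0,0.03" --grip_n 60

```text
t: 20.42
tcp_pos: [0.5548, -0.2398, 0.0798]
tcp_rot: [0.001, 0.991, 0.136, 0.0]
wrist_force: [-5.1, 1.7, 13.2]
grip_width: 0.0511
grip_force: 64.7
```

Emit:
hand_motion --deltas "0,0,0.0003,0,0,0,0.03;0,0,0,0,0,0,0.03;0,0,0,0,0,0,0.03" --grip_n 60

```text
t: 20.8
tcp_pos: [0.5548, -0.2398, 0.0797]
tcp_rot: [0.001, 0.991, 0.136, 0.0]
wrist_force: [-6.5, 2.1, 17.0]
grip_width: 0.0508
grip_force: 64.9
```

Emit:
hand_motion --deltas "-0.0006,0,0,0,0,0,0.03;0,0,0,0,0,0,0.03;0,0,0,0,0,0,0.03;0,0,0,0,0,0,0.03" --grip_n 60

```text
t: 21.3
tcp_pos: [0.5548, -0.2398, 0.0798]
tcp_rot: [0.001, 0.991, 0.136, 0.001]
wrist_force: [-3.0, 1.7, 15.1]
grip_width: 0.0509
grip_force: 64.8
```

```bash
python3 -c "
from h import *
s=Cam('side');print(telemetry.read_state()['wrist_force'])
cv2.imwrite('pics/end.png',cv2.resize(s.img[90:270,200:380],(600,600))[:,:,::-1])"
```

```text
[-2.50309071  1.10631947 14.94088496]
```

View pics/end.png

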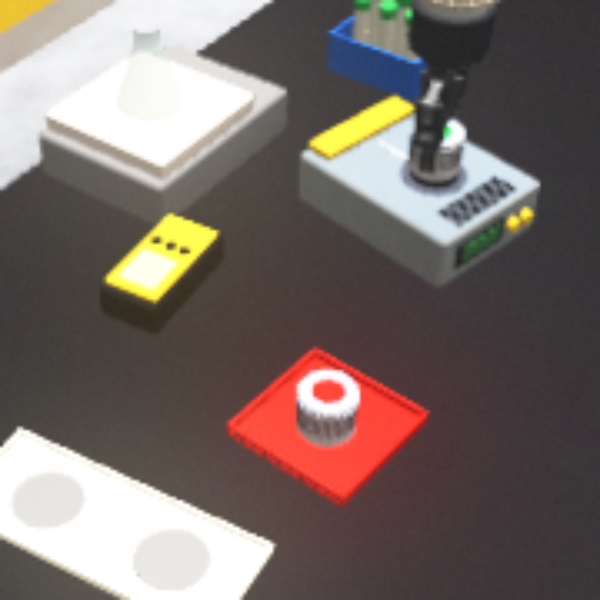

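The picture shows green sitting low on the analyser (437,165), held at about 16 N on the stop. Red is upright in the tray (328,405), and the detector hasn't moved. Handing in.

```bash
python3 -c "
from bench import manip, telemetry, get_image
print(manip.job_done())"
```

```text
the job is handed in; nothing more can be done
None
```

I handed the job in at about 21 s: the red cell stands upright and released in the reject tray, and the green cell is keyed over the pin and held pushed home with about 16 N; the hand-in gave no verdict.

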